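# Check the length of a stick blank on a spring-slide jig

## Robot

A 6-joint arm with a two-finger parallel gripper is mounted at the origin on the work surface. World frame = base frame: x ahead of the robot, y to its left, z up, the work surface at z = 0. Lengths are in m, angles in rad, forces in N, time in s.
With the tool pointing down it reaches from about 0.35 to 0.875 m from the base axis. Payload 15.5 kg.
Tool frame: the origin (TCP) lies midway between the tips of the shut fingers; the grasp point (between the pads) lies 19 mm behind it (arm.hold_point_z is the z of the grasp point in the tool frame, in m); z points along the fingers, y is the direction in which the jaws open and shut (so a half turn about z gives the same grasp; the last joint's range is limited). The gripper opens to 85 mm and grips with 20 to 120 N. Pads are 22 mm wide; open, the fingers measure 114 mm over their backs; the gripper's body (76 mm by 85 mm) begins 54 mm behind the grasp point. The pads swing forward as they close: fully open they stand 13 mm farther back than shut.
Start: joints at [-1.254, 0.494, 1.345, -0, 1.302, -0.096], TCP at [0.25, -0.573, 0.231] pointing down, gripper open.
Joint ranges: [-2.91, 2.91], [-0.82, 2.16], [0.22, 2.67], [-1.22, 4.37], [0.12, 2.79], [-3.08, 3.08]. Speed limits (rad/s): [1.89, 1.89, 2.57, 3.01, 3.01, 3.01].

## Interface

Orientations are given as a rotation vector (axis times angle).
In Python, from station import arm gives the robot as it stands.
- The arm moves only by the tool arm_command, never from a script. Its argument "deltas" is a list that holds one entry, the list of rows, each a list of 7 numbers: the shift along the tool's x, y, z in m, then the turn, a rotation vector about the tool's x, y, z in degrees, then the finger opening in m, from 0 to 0.0854. In form: [[[x, y, z, rx, ry, rz, claw], ...]]. A call has 1 to 20 rows; each row is the pose to reach, as a shift and turn from the pose measured when the call began, along the tool's axes at that moment; what a row does not reach only later rows make up. A row lasts 1/10 s, in which the tool goes at most 50 mm and 8.59 degrees, less where a joint would pass 70% of its speed; a pose out of reach is approached as far as the arm can. A call with a gripper value outside its range is refused whole. The fingers move at their own pace and stop on an object; the grip force is fixed at half the most. Time passes only in rows, so rows that repeat a pose let the fingers close. It gives the time, the measured TCP pose, the force and the opening at its end, in the units of the state.
- arm.get_state(): the state, without advancing time (a new reading comes with each control period).
- arm.read_camera(name): name is "scene" or "top"; returns a dict with "image" (480x640x3 uint8, blue, green, red), "depth" (480x640 float32, m along the optical axis (not along the pixel's ray), 0 where there is no reading), "fx", "fy", "cx", "cy" (pixels), "dist" ([k1, k2, p1, p2, k3] as OpenCV has them; the pictures are not rectified), "R" (3x3) and "t" (3): a world point X has camera coordinates R X + t. Camera axes: x right, y down, z forward; pixel columns grow to the right and rows downward; lengths in m; the calibration is good to about 2 mm. A picture is of the moment at which its call begins.
- arm.finish_job(): hands the job in, once; it reports no verdict.
The state is a dict: "clock": time; "qpos": joint angles; "qvel": joint speeds; "tau": joint torques, N m; "eef_pos": TCP position; "eef_rot": TCP orientation; "wrist_force": force on the tool from outside, world axes, zero at the start; "wrist_torque": the same for the moment, N m; "opening": finger opening in m.
Only numpy, scipy, OpenCV 4.12 (cv2) and the standard library are available. Lean on these libraries where they do the work, as an engineer would, in place of code of your own. Each camera call takes 0.05 s, during which the arm holds its last target.

## Task

The wooden blank lies in the open lane of the length-checking jig: first push it along the lane into the green hood until you feel it seat against the end stop hidden inside, leaving the spring slide at rest. Then pull the spring slide out by its upright grip until its pointer stands level with the blank's outer end, and finish while still holding it there with the fingers, since the spring takes it back if let go. Keep the blank seated and leave the other things on the bench where they are.

Things in the scene. Friction and masses are not known exactly. Their poses are not given: they have to be found in the camera images.
- jig: steel bed plate, fixed on the bench, 400 x 200 x 18 mm (x, y, z); origin at the centre of its underside; its +x runs along the lane, away from the robot, to the hood. The lane's centre line is at y = +50 mm, between two low guides 6 mm high and 6 mm wide, 27 mm apart, on the plate's top (z = 18 mm). The slide's rail is at y = -50 mm.
- hood: green opaque hood over the far end of the lane, fixed, its place along the jig varies; 120 x 57 x 47 mm, clamp knob on top up to 69 mm; origin at the centre of its underside, on the plate's top; axes as the jig's. Its mouth (x = -60 mm) faces the robot and lets the blank in freely. A rigid end stop is hidden inside, at a depth not known: push the blank in until it is felt.
- blank: loose square-cut wooden blank, 180 x 24 x 30 mm (x, y, z), 70 to 120 g, lying in the lane with its far end just inside the hood and its outer end towards the robot, 30 to 65 mm short of the stop; origin at the centre of its underside, +x towards the hood. It slides easily (1 to 2 N); at the stop the resistance is rigid.
- blank_end (a point): centre of the blank's outer end face (the end towards the robot), 15 mm above the blank's underside; axes as the blank's. This end is the mark for the pointer.
- slide: aluminium carriage 46 x 40 x 20 mm with a black upright grip on top and a pointer arm; origin at the centre of the carriage's underside, 28 mm above the bench, at rest at jig x = +20 mm, y = -50 mm; axes as the jig's. It moves only along the jig's x, pulled towards the robot (-x), at most 130 mm; a spring pulls it back, 6.5 N at rest, 0.8 N more per 10 mm.
- slide_grip (a point): point in the black upright grip, 75 mm above the bench, at its middle in x and y; the grip is 14 mm thick along the jig's x, 32 mm wide along y, and stands from 48 (the carriage's top) to 94 mm above the bench
- slide_pointer (a point): tip of the steel pointer arm (tip 4 mm wide, top face 52 mm above the bench), which reaches from the carriage towards the blank and ends 4 mm short of its side; on the pointer's centre line: level with the mark when it and blank_end agree along the blank's x. At rest at jig x = +20 mm.
- spare_blank: bystander: shorter loose wooden blank, 140 x 24 x 30 mm, on the bench left of the jig; origin at the centre of its underside
- brush: bystander: flat hand brush lying on the bench right of the jig
- mallet: bystander: wooden mallet lying on the bench
- glue_jar: bystander: glue jar, 70 mm across, 90 mm high
- stick_bundle: bystander: strapped bundle of thin sticks lying on the bench, 190 x 46 x 30 mm
- stick_pot: bystander: black pot, 100 mm across, with thin sticks standing in it, 205 mm high
- sanding_block: bystander: cork sanding block, 100 x 60 x 28 mm
Mind the look-alikes: they are no part of the job. What is shaped like the blank but turquoise is not meant.

How it is judged:
By the outcome, as a careful person would: the job done as asked, in the order asked, and still so for the second after the job is handed in, while the arm keeps its last pose, push and grip.
It also fails if it takes over 48 s, if anything falls off the work surface, if the arm or the gripper's body presses on something with over 40 N, if the wrist force passes 120 N, or if a joint passes its speed limit or range.

## Working session

There is one attempt and no reset: what is moved stays moved. The work goes in short steps, Python scripts to look and compute and a tool call to move; the robot and the scene stay as the last step left them, time stands still between calls to the robot, and variables do not carry over. Pictures are saved under pics/ and viewed, and the job is handed in when it is done.

Besides the shell and the picture viewer there is one more tool, called after "Emit:" as name(argument=value, ...) on one line, values as JSON. arm_command: Moves the arm, as the interface text tells. Its arguments: {"type":"object","properties":{"deltas":{"type":"array","items":{"type":"array","items":{"type":"array","items":{"type":"number"}}}}},"required":["deltas"]}

```bash
mkdir -p pics; ls; python3 - <<'E'
from station import arm
import cv2,numpy as np,pickle
s=arm.get_state(); print({k:np.round(v,3).tolist() for k,v in s.items()}, arm.hold_point_z)
for n in("scene","top"):
    c=arm.read_camera(n); cv2.imwrite(f"pics/{n}0.png",c["image"]); pickle.dump(c,open(f"{n}0.pkl","wb"))
    print(n,c["fx"],c["fy"],c["cx"],c["cy"],c["dist"],np.round(c["R"],4).tolist(),np.round(c["t"],4).tolist())
E
```

```text
pics
{'clock': 0.0, 'qpos': [-1.254, 0.494, 1.346, 0.0, 1.302, -0.095], 'qvel': [0.0, 0.0, -0.001, -0.002, 0.001, -0.001], 'tau': [0.001, -88.217, -38.387, -0.0, 0.01, -0.0], 'eef_pos': [0.25, -0.572, 0.231], 'eef_rot': [-3.074, -0.642, 0.0], 'wrist_force': [0.413, -0.334, -0.354], 'wrist_torque': [-0.02, 0.021, -0.034], 'opening': 0.085} -0.0187
scene 490.2271848430713 490.2271848430713 316.0018725268494 244.55306647148032 [-0.10670056  0.          0.          0.          0.        ] [[0.1349, 0.9908, -0.0081], [0.7915, -0.1127, -0.6007], [-0.5961, 0.0747, -0.7994]] [-0.077, -0.3542, 1.6598]
top 587.9013538160473 587.9013538160473 321.50936293513263 246.52534850420807 [-0.16287902  0.          0.          0.          0.        ] [[-0.0194, -0.9996, -0.0227], [-0.9844, 0.0231, -0.1742], [0.1746, 0.019, -0.9845]] [0.0319, 0.5071, 1.5986]
```

View pics/scene0.png

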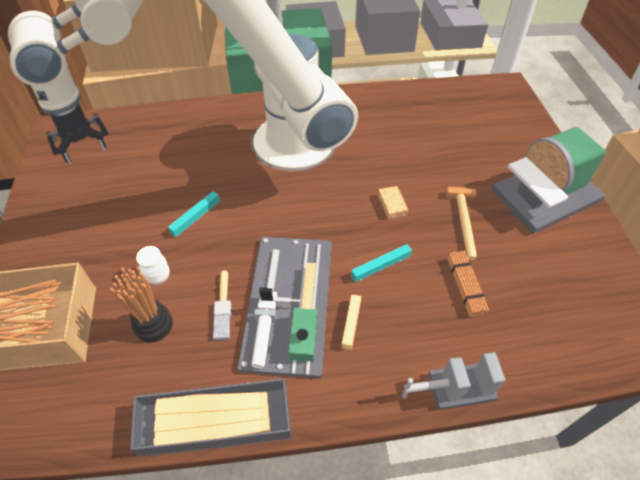

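View pics/top0.png

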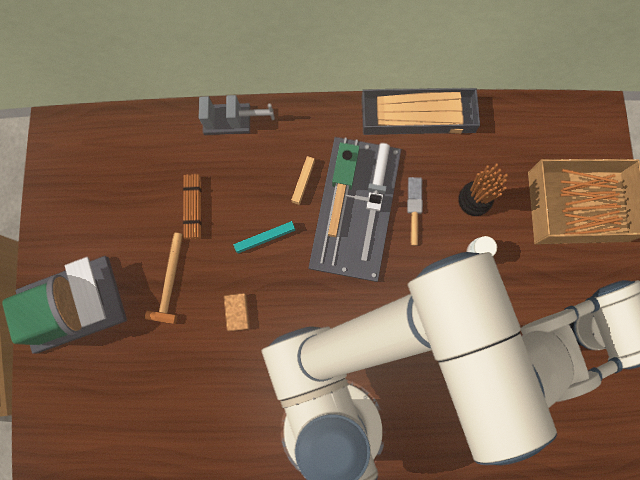

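The scene view shows the jig at about (287,305). In the top view it is at about (355,208), with the hood at (345,163) and the slide at (375,200). Candidates in the top view:
- (338,210): the wooden blank in the lane. It is natural wood, lies between the guides and enters the hood, so it is the one meant.
- (303,180): the shorter spare blank, off the jig.
- (264,237): turquoise look-alike.

Next I'll enlarge the jig to confirm.

```bash
cat > h.py <<'E'
import numpy as np,cv2,pickle
def ray(c,uv):
    K=np.array([[c["fx"],0,c["cx"]],[0,c["fy"],c["cy"]],[0,0,1]])
    p=cv2.undistortPoints(np.array(uv,float).reshape(-1,1,2),K,np.array(c["dist"]))[:,0]
    R=np.array(c["R"]);t=np.array(c["t"])
    d=np.c_[p,np.ones(len(p))]@R
    return -R.T@t,d
def onz(c,uv,z):
    o,d=ray(c,uv); return o+d*((z-o[2])/d[:,2])[:,None]
def proj(c,X):
    K=np.array([[c["fx"],0,c["cx"]],[0,c["fy"],c["cy"]],[0,0,1]])
    return cv2.projectPoints(np.array(X,float).reshape(-1,1,3),cv2.Rodrigues(np.array(c["R"]))[0],np.array(c["t"],float),K,np.array(c["dist"]))[0][:,0]
def crop(c,name,x0,y0,x1,y1,k):
    cv2.imwrite(name,cv2.resize(c["image"][y0:y1,x0:x1],None,fx=k,fy=k,interpolation=cv2.INTER_CUBIC))
E
python3 - <<'E'
from h import *
c=pickle.load(open("top0.pkl","rb")); crop(c,"pics/topc.png",300,130,410,290,3.75)
c=pickle.load(open("scene0.pkl","rb")); crop(c,"pics/scenec.png",230,230,340,380,4)
E
```

```text
(no output)
```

View pics/topc.png

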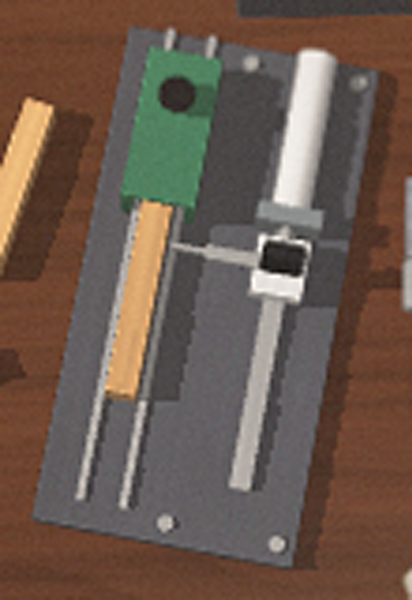

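View pics/scenec.png

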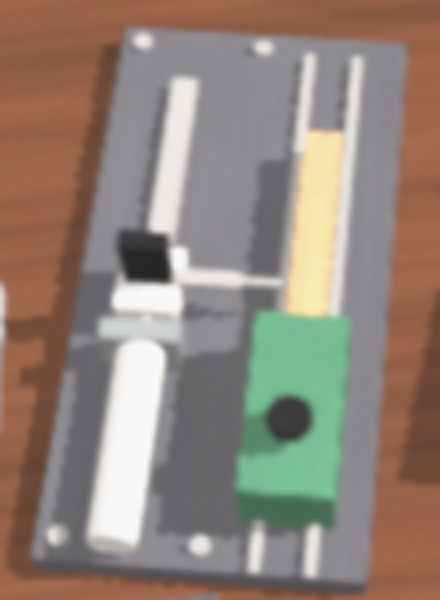

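The crop shows the natural-wood blank in the lane (crop (135,300), outer end at about (122,395)). The grip is the black top at (283,255) and the pointer tip is near (175,245). I'll use the plate corners from both views to get the jig frame.

```bash
python3 - <<'E'
from h import *
T=pickle.load(open("top0.pkl","rb"));S=pickle.load(open("scene0.pkl","rb"))
def cv(p,x0,y0,k): return (np.array(p,float)+.5)/k-.5+[x0,y0]
ct=cv([(130,27),(378,70),(35,520),(292,568)],300,130,3.75) # FL FR NL NR
cs=cv([(333,588),(33,565),(406,42),(125,28)],230,230,4)
J=np.array([[.2,.1],[.2,-.1],[-.2,.1],[-.2,-.1]])
def fit(P):
    a=P[:,:2]-P[:,:2].mean(0); M=(a.T@J); 
    th=np.arctan2(np.sum(J[:,0]*a[:,1]-J[:,1]*a[:,0]),np.sum(J*a)); R=np.array([[np.cos(th),-np.sin(th)],[np.sin(th),np.cos(th)]])
    return P[:,:2].mean(0),np.degrees(th),a-J@R.T
for n,c,uv,z in(("top",T,ct,.018),("scene",S,cs,.018)):
    P=onz(c,uv,z); m,th,r=fit(P); print(n,np.round(P,4).tolist(),np.round(m,4),round(th,2),np.round(r*1000,1).tolist())
    # blank end top edge z=.048 ; grip top z=.094; pointer z=.052
E
```

```text
top [[0.8407, -0.0226, 0.018], [0.8004, -0.2163, 0.018], [0.4508, 0.0582, 0.018], [0.4101, -0.134, 0.018]] [ 0.6255 -0.0787] -11.82 [[-1.1, -0.8], [-0.3, 1.2], [0.6, -2.0], [0.8, 1.6]]
scene [[0.8453, -0.0447, 0.018], [0.8075, -0.2186, 0.018], [0.4539, 0.059, 0.018], [0.4134, -0.1363, 0.018]] [ 0.63   -0.0851] -13.06 [[-2.1, -11.7], [5.3, 9.2], [-3.9, 1.5], [0.8, 1.1]]
```

```bash
cat >> h.py <<'E'
def mask(c,lo,hi,roi=None):
    m=cv2.inRange(cv2.cvtColor(c["image"],cv2.COLOR_BGR2HSV),np.array(lo),np.array(hi))
    if roi:
        z=np.zeros_like(m);x0,y0,x1,y1=roi;z[y0:y1,x0:x1]=m[y0:y1,x0:x1];m=z
    return m
def big(m):
    cs=cv2.findContours(m,cv2.RETR_EXTERNAL,cv2.CHAIN_APPROX_NONE)[0]
    return max(cs,key=cv2.contourArea)
E
python3 - <<'E'
from h import *
T=pickle.load(open("top0.pkl","rb"));S=pickle.load(open("scene0.pkl","rb"))
for n,c,roi in(("top",T,(300,125,415,290)),("scene",S,(230,228,340,385))):
    hsv=cv2.cvtColor(c["image"],cv2.COLOR_BGR2HSV)
    m=mask(c,(0,0,0),(180,75,255),roi); m|=mask(c,(60,60,30),(85,255,255),roi)
    m=cv2.morphologyEx(m,cv2.MORPH_OPEN,np.ones((3,3)))
    m=cv2.morphologyEx(m,cv2.MORPH_CLOSE,np.ones((15,15)))
    k=big(m); v=c["image"].copy(); cv2.drawContours(v,[k],-1,(0,0,255),1); d=dict(c,image=v); crop(d,f"pics/m_{n}.png",*roi,3)
    P=onz(c,k[:,0],.018)[:,:2].astype(np.float32)
    print(n,cv2.minAreaRect(P))
    # depth at plate
    D=c["depth"]
# depth check: cloud
for n,c in(("top",T),("scene",S)):
    for uv in ([(375,185),(340,160),(340,210)] if n=="top" else [(303,340),(308,285),(270,265)]):
        o,d=ray(c,[uv]);z=c["depth"][uv[1],uv[0]];print(n,uv,np.round(o+d[0]*z,4))
E
```

```text
top ((0.6564245820045471, -0.1193535178899765), (0.2679126262664795, 0.47887954115867615), 77.95232391357422)
scene ((0.6448840498924255, -0.08410228788852692), (0.2030828446149826, 0.43522247672080994), 77.91911315917969)
top (375, 185) [ 0.6805 -0.1345  0.0509]
top (340, 160) [ 0.7517 -0.0367  0.0679]
top (340, 210) [ 0.6097 -0.0332  0.0516]
scene (303, 340) [ 0.7795 -0.058   0.082 ]
scene (308, 285) [ 0.614  -0.0261  0.0525]
scene (270, 265) [ 0.5155 -0.1183  0.0194]
```

View pics/m_top.png

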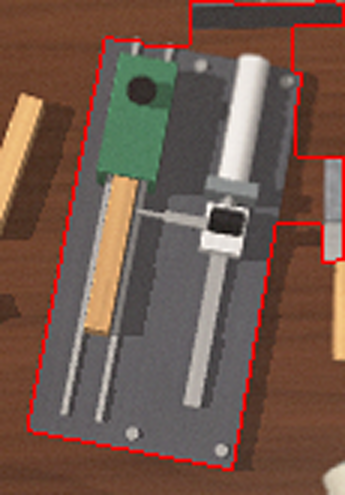

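View pics/m_scene.png

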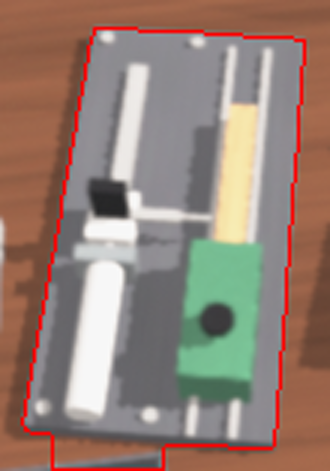

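```bash
python3 - <<'E'
from h import *
T=pickle.load(open("top0.pkl","rb"));S=pickle.load(open("scene0.pkl","rb"))
th=np.radians(-12.05);R=np.array([[np.cos(th),-np.sin(th)],[np.sin(th),np.cos(th)]])
o0=np.array([.6255,-.0787])
for n,c,roi in(("top",T,(300,125,415,290)),("scene",S,(230,228,340,385))):
    m=mask(c,(0,0,0),(180,75,255),roi)|mask(c,(60,60,30),(85,255,255),roi)
    m=cv2.morphologyEx(m,cv2.MORPH_OPEN,np.ones((3,3)));m=cv2.morphologyEx(m,cv2.MORPH_CLOSE,np.ones((15,15)))
    k=big(m)[:,0]; q=(onz(c,k,.018)[:,:2]-o0)@R
    for nm,ax,val in(("left",1,.1),("right",1,-.1),("near",0,-.2),("far",0,.2)):
        s=(abs(q[:,ax]-val)<.015)&(abs(q[:,1-ax])<(.17 if ax else .08))
        if s.sum()>5:
            p=np.polyfit(q[s,1-ax],q[s,ax],1); print(n,nm,s.sum(),np.round(np.median(q[s,ax]),4),"slope deg",np.round(np.degrees(p[0]),2))
    # blank top at z=.048
    r2=(320,180,352,240) if n=="top" else (295,255,322,312)
    m=mask(c,(8,70,90),(28,255,255),r2); k=big(m)[:,0]; q=(onz(c,k,.048)[:,:2]-o0)@R
    print(n,"blank",q.min(0),q.max(0),cv2.minAreaRect(((onz(c,k,.048)[:,:2])).astype(np.float32)), k.min(0),k.max(0))
    r2=(355,180,400,220) if n=="top" else (255,283,278,304)
    m=mask(c,(0,0,0),(180,255,60),r2); k=big(m)[:,0]; q=(onz(c,k,.094)[:,:2]-o0)@R
    print(n,"grip", q.min(0),q.max(0),k.min(0),k.max(0))
    r2=(325,125,365,192) if n=="top" else (285,300,325,365)
    m=mask(c,(60,60,30),(85,255,255),r2); k=big(m)[:,0]; q=(onz(c,k,.065)[:,:2]-o0)@R
    print(n,"hood", q.min(0),q.max(0))
    # expected points projected
    for nm,z,pt in(("ptr",.052,[.02,-.05+.0]),("griptop",.094,[.02,-.05])):
        X=np.r_[o0+R@np.array(pt),z]; print(n,nm,proj(c,X))
E
```

```text
top left 113 0.0991 slope deg 0.04
top right 99 -0.0981 slope deg -0.95
top near 55 -0.1993 slope deg 0.01
top far 25 0.2004 slope deg -7.65
top blank [-0.10277624  0.03861472] [0.05311564 0.06347932] ((0.6118910312652588, -0.02355191856622696), (0.024742914363741875, 0.15589675307273865), 78.03089141845703) [328 183] [345 236]
top grip [ 0.00342091 -0.06322218] [ 0.024552   -0.03420905] [370 195] [380 202]
top hood [0.03885373 0.02181   ] [0.16906592 0.07891152]
top ptr [[374.69327349 200.57382605]]
top griptop [[375.69700641 196.75055947]]
scene left 115 0.0986 slope deg -0.08
scene right 113 -0.1012 slope deg -0.06
scene near 56 -0.1953 slope deg 0.29
scene far 33 0.2095 slope deg -0.96
scene blank [-0.09426545  0.03717057] [0.04268402 0.06220212] ((0.610653281211853, -0.02470320090651512), (0.025003619492053986, 0.1369568109512329), 77.90341186523438) [302 263] [314 308]
scene grip [ 0.02597273 -0.06270529] [ 0.05083955 -0.03340993] [260 290] [271 299]
scene hood [0.05311923 0.01956659] [0.19049926 0.07874596]
scene ptr [[267.3580567  296.90846317]]
scene griptop [[265.83889907 288.07715857]]
```

The jig comes out at about (0.626,-0.079) with yaw about -12.0°. Its edges match 400 x 200 mm to within a few mm. Next I'll check the heights near the slide's spring bracket and compute the push-start pose.

```bash
cat >> h.py <<'E'
from scipy.spatial.transform import Rotation as Ro
YAW=-12.0; O=np.array([.6265,-.0787]); _t=np.radians(YAW)
RJ=np.array([[np.cos(_t),-np.sin(_t)],[np.sin(_t),np.cos(_t)]])
def j2w(x,y): return O+RJ@np.array([x,y])
def w2j(p): return (np.asarray(p)[...,:2]-O)@RJ
def need(s,x,y,z,txdeg):
    "delta (tool axes) to jig x,y, world z, tool down with tool x at world angle txdeg"
    a=np.radians(txdeg); R2=np.array([[np.cos(a),np.sin(a),0],[np.sin(a),-np.cos(a),0],[0,0,-1]])
    R1=Ro.from_rotvec(s["eef_rot"]).as_matrix()
    d=R1.T@(np.r_[j2w(x,y),z]-s["eef_pos"])
    return np.round(d,4), np.round(np.degrees(Ro.from_matrix(R1.T@R2).as_rotvec()),2)
def show(s):
    f=s["wrist_force"]; print("t",round(float(s["clock"]),2),"jig",np.round(w2j(s["eef_pos"]),4),"z",round(float(s["eef_pos"][2]),4),"Fjig",np.round(np.r_[RJ.T@f[:2],f[2]],2),"open",round(float(s["opening"]),4),"txdeg",np.round(np.degrees(np.arctan2(*Ro.from_rotvec(s["eef_rot"]).as_matrix()[[1,0],0])),2))
E
python3 - <<'E'
from h import *
from station import arm
S=pickle.load(open("scene0.pkl","rb"));T=pickle.load(open("top0.pkl","rb"))
for n,c in(("top",T),("scene",S)):
    v,u=np.mgrid[0:480,0:640]; uv=np.c_[u.ravel(),v.ravel()]; o,d=ray(c,uv); P=o+d*c["depth"].ravel()[:,None]; q=w2j(P)
    for x0 in np.arange(-.02,.13,.01):
        s=(abs(q[:,0]-x0)<.005)&(abs(q[:,1]+.05)<.03); z=P[s,2]
        print(n,round(x0,3),s.sum(),np.round(np.percentile(z,[50,90,100]),3) if s.sum() else "")
    if n=="scene":
        s=(P[:,2]>.05)&(abs(q[:,0])<.3)&(abs(q[:,1])<.2); print("tall max",P[s,2].max())
s=arm.get_state();show(s);print(need(s,-.15,.05,.12,-12))
E
```

```text
top -0.02 73 [0.019 0.027 0.031]
top -0.01 77 [0.018 0.029 0.05 ]
top 0.0 98 [0.036 0.05  0.057]
top 0.01 111 [0.049 0.084 0.095]
top 0.02 91 [0.062 0.095 0.102]
top 0.03 27 [0.046 0.093 0.095]
top 0.04 46 [0.041 0.051 0.056]
top 0.05 85 [0.031 0.05  0.061]
top 0.06 75 [0.048 0.055 0.06 ]
top 0.07 56 [0.047 0.053 0.058]
top 0.08 58 [0.039 0.052 0.062]
top 0.09 68 [0.029 0.05  0.055]
top 0.1 67 [0.025 0.051 0.053]
top 0.11 66 [0.038 0.051 0.054]
top 0.12 67 [0.026 0.051 0.057]
scene -0.02 27 [0.019 0.026 0.03 ]
scene -0.01 23 [0.019 0.022 0.022]
scene 0.0 13 [0.022 0.048 0.05 ]
scene 0.01 21 [0.024 0.049 0.053]
scene 0.02 80 [0.055 0.097 0.098]
scene 0.03 215 [0.064 0.094 0.098]
scene 0.04 87 [0.047 0.051 0.055]
scene 0.05 48 [0.043 0.049 0.051]
scene 0.06 79 [0.052 0.056 0.057]
scene 0.07 144 [0.045 0.054 0.059]
scene 0.08 87 [0.043 0.052 0.056]
scene 0.09 88 [0.04  0.051 0.057]
scene 0.1 89 [0.038 0.052 0.055]
scene 0.11 88 [0.037 0.052 0.053]
scene 0.12 92 [0.04  0.052 0.054]
tall max 0.6563575461910096
t 0.1 jig [-0.2656 -0.5612] z 0.2308 Fjig [ 0.47 -0.24 -0.66] open 0.0852 txdeg 23.59
(array([ 0.4497, -0.4296,  0.1113]), array([-6.000e-02,  1.000e-02,  3.559e+01]))
```

Emit:
arm_command(deltas=[[[0.45,-0.43,0.0,0,0,35.6,0],[0.45,-0.43,0.0,0,0,35.6,0],[0.45,-0.43,0.0,0,0,35.6,0],[0.45,-0.43,0.0,0,0,35.6,0],[0.45,-0.43,0.0,0,0,35.6,0],[0.45,-0.43,0.0,0,0,35.6,0],[0.45,-0.43,0.0,0,0,35.6,0],[0.45,-0.43,0.0,0,0,35.6,0],[0.45,-0.43,0.0,0,0,35.6,0],[0.45,-0.43,0.0,0,0,35.6,0],[0.45,-0.43,0.05,0,0,35.6,0],[0.45,-0.43,0.111,0,0,35.6,0],[0.45,-0.43,0.111,0,0,35.6,0],[0.45,-0.43,0.111,0,0,35.6,0],[0.45,-0.43,0.111,0,0,35.6,0],[0.45,-0.43,0.111,0,0,35.6,0],[0.45,-0.43,0.111,0,0,35.6,0]]])

```text
clock: 1.8
eef_pos: [0.4905, 0.001, 0.1212]
eef_rot: [-3.123, 0.329, -0.001]
wrist_force: [0.3, 0.2, 0.5]
opening: 0.0003
```

```bash
python3 - <<'E'
from h import *
from station import arm
s=arm.get_state();show(s);print(need(s,-.15,.05,.032,-12))
c=arm.read_camera("top"); pickle.dump(c,open("top1.pkl","wb")); crop(c,"pics/top1.png",290,130,450,330,3)
E
```

```text
t 1.8 jig [-0.1496  0.0497] z 0.1212 Fjig [0.28 0.31 0.53] open 0.0003 txdeg -12.04
(array([-0.0005, -0.0002,  0.0892]), array([-0.05, -0.04, -0.04]))
```

View pics/top1.png

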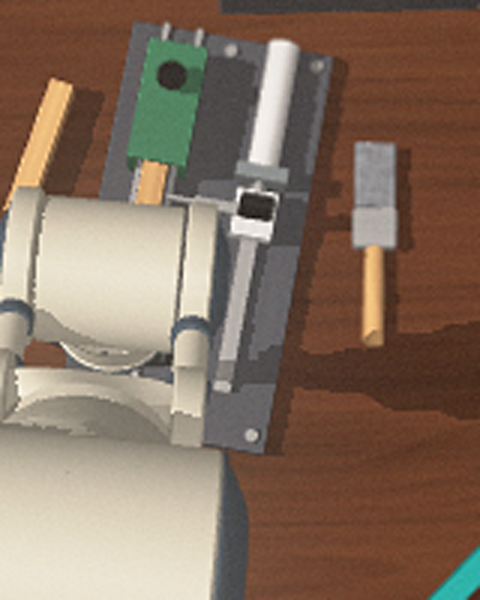

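The arm is above the lane (its wrist covers crop (110,280)) and nothing has been disturbed. Next I'll descend behind the blank's end.

Emit:
arm_command(deltas=[[[0,0,0.03,0,0,0,0],[0,0,0.06,0,0,0,0],[0,0,0.08,0,0,0,0],[0,0,0.089,0,0,0,0],[0,0,0.089,0,0,0,0],[0,0,0.089,0,0,0,0]]])

```text
clock: 2.45
eef_pos: [0.4913, 0.0006, 0.0333]
eef_rot: [-3.123, 0.331, -0.004]
wrist_force: [-0.1, 0.7, 0.7]
opening: 0.0003
```

```bash
python3 - <<'E'
from h import *
from station import arm
s=arm.get_state();show(s)
c=arm.read_camera("scene"); pickle.dump(c,open("scene2.pkl","wb")); crop(c,"pics/scene2.png",230,220,350,380,3.75)
E
```

```text
t 2.45 jig [-0.1487  0.0495] z 0.0333 Fjig [-0.26  0.64  0.66] open 0.0003 txdeg -12.09
```

View pics/scene2.png

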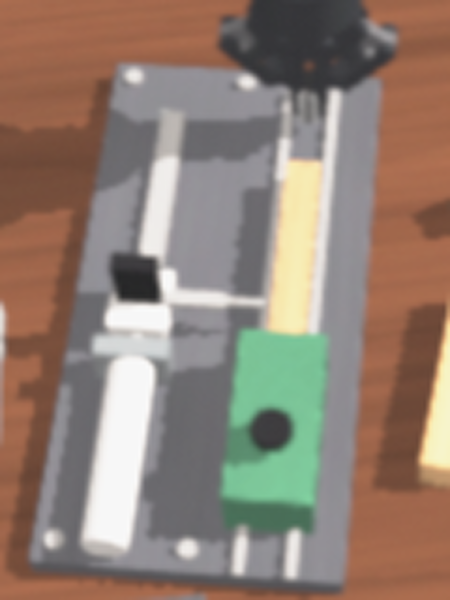

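The fingers are in the lane at crop (308,110), clear of the blank's end at (305,160). Now I'll push.

Emit:
arm_command(deltas=[[[0.01,0,0.001,0,0,0,0],[0.02,0,0.001,0,0,0,0],[0.03,0,0.001,0,0,0,0],[0.035,0,0.001,0,0,0,0],[0.04,0,0.001,0,0,0,0],[0.045,0,0.001,0,0,0,0],[0.05,0,0.001,0,0,0,0],[0.055,0,0.001,0,0,0,0],[0.06,0,0.001,0,0,0,0],[0.064,0,0.001,0,0,0,0],[0.064,0,0.001,0,0,0,0]]])

```text
clock: 3.6
eef_pos: [0.5547, -0.0128, 0.0327]
eef_rot: [-3.123, 0.331, -0.006]
wrist_force: [-0.5, 0.2, -0.4]
opening: 0.0001
```

```bash
python3 - <<'E'
from h import *
from station import arm
s=arm.get_state();show(s)
E
```

```text
t 3.6 jig [-0.0839  0.0495] z 0.0327 Fjig [-0.52  0.08 -0.42] open 0.0001 txdeg -12.09
```

Emit:
arm_command(deltas=[[[0.003,0,0,0,0,0,0],[0.006,0,0,0,0,0,0],[0.009,0,0,0,0,0,0],[0.012,0,0,0,0,0,0]]])

```text
clock: 4.0
eef_pos: [0.5666, -0.0154, 0.0327]
eef_rot: [-3.123, 0.331, -0.006]
wrist_force: [-0.5, -0.4, -0.5]
opening: 0.0002
```

```bash
python3 - <<'E'
from h import *
from station import arm
s=arm.get_state();show(s)
E
```

```text
t 4.0 jig [-0.0717  0.0495] z 0.0327 Fjig [-0.42 -0.49 -0.5 ] open 0.0002 txdeg -12.09
```

Emit:
arm_command(deltas=[[[0.003,0,0,0,0,0,0],[0.006,0,0,0,0,0,0],[0.009,0,0,0,0,0,0],[0.012,0,0,0,0,0,0]]])

```text
clock: 4.4
eef_pos: [0.5698, -0.0162, 0.0318]
eef_rot: [-3.122, 0.33, 0.021]
wrist_force: [-52.3, 11.9, 44.1]
opening: 0.0
```

```bash
python3 - <<'E'
from h import *
from station import arm
s=arm.get_state();show(s)
c=arm.read_camera("scene"); pickle.dump(c,open("scene3.pkl","wb")); crop(c,"pics/scene3.png",230,220,350,380,3.75)
E
```

```text
t 4.4 jig [-0.0684  0.0493] z 0.0318 Fjig [-53.66   0.8   44.13] open 0.0 txdeg -12.07
```

View pics/scene3.png

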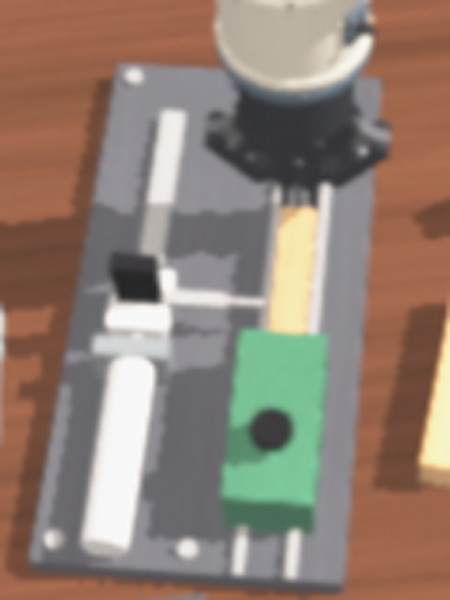

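That is a rigid stop: 54 N along the lane, after about 40 mm of travel, which is within the expected 30–65 mm. It's harder than I wanted, so I'll back off now. Then I'll touch lightly to get a clean contact reading.

Emit:
arm_command(deltas=[[[-0.002,0,0,0,0,0,0],[-0.004,0,0,0,0,0,0],[-0.006,0,-0.001,0,0,0,0],[-0.006,0,-0.001,0,0,0,0],[-0.006,0,-0.001,0,0,0,0]]])

```text
clock: 4.95
eef_pos: [0.5645, -0.0151, 0.0329]
eef_rot: [-3.122, 0.33, 0.02]
wrist_force: [0.8, 0.8, 0.1]
opening: 0.0003
```

```bash
python3 - <<'E'
from h import *
from station import arm
s=arm.get_state();show(s); print(need(s,-.070,.05,.033,-12))
E
```

```text
t 4.95 jig [-0.0739  0.0493] z 0.0329 Fjig [0.66 0.95 0.13] open 0.0003 txdeg -12.07
(array([ 0.0039, -0.0007, -0.0002]), array([-0.02,  0.75, -0.07]))
```

Emit:
arm_command(deltas=[[[0.001,0,0,0,0.75,0,0],[0.002,0,0,0,0.75,0,0],[0.003,0,0,0,0.75,0,0],[0.0035,0,0,0,0.75,0,0],[0.0035,0,0,0,0.75,0,0]]])

```text
clock: 5.45
eef_pos: [0.5681, -0.0158, 0.0328]
eef_rot: [-3.124, 0.33, -0.0]
wrist_force: [-0.2, -0.2, -0.2]
opening: -0.0001
```

```bash
python3 - <<'E'
from h import *
from station import arm
s=arm.get_state();show(s); print(need(s,-.070,.05,.033,-12))
E
```

```text
t 5.45 jig [-0.0702  0.0494] z 0.0328 Fjig [-0.18 -0.24 -0.18] open -0.0001 txdeg -12.07
(array([ 0.0002, -0.0006, -0.0002]), array([-0.02, -0.01, -0.07]))
```

Emit:
arm_command(deltas=[[[0.001,0,0,0,0,0,0],[0.0015,0,0,0,0,0,0],[0.0015,0,0,0,0,0,0]]])

```text
clock: 5.75
eef_pos: [0.5695, -0.0162, 0.0328]
eef_rot: [-3.124, 0.33, -0.0]
wrist_force: [0.7, -0.5, -0.4]
opening: -0.0002
```

```bash
python3 - <<'E'
from h import *
from station import arm
s=arm.get_state();show(s); print(need(s,-.070,.05,.033,-12))
E
```

```text
t 5.75 jig [-0.0687  0.0493] z 0.0328 Fjig [ 0.78 -0.35 -0.36] open -0.0002 txdeg -12.08
(array([-0.0013, -0.0007, -0.0002]), array([-0.02, -0.  , -0.08]))
```

Emit:
arm_command(deltas=[[[0.0005,0,0,0,0,0,0],[0.001,0,0,0,0,0,0],[0.001,0,0,0,0,0,0]]])

```text
clock: 6.05
eef_pos: [0.5696, -0.0162, 0.0327]
eef_rot: [-3.124, 0.33, 0.003]
wrist_force: [-6.4, 1.5, 4.2]
opening: 0.0002
```

```bash
python3 - <<'E'
from h import *
from station import arm
s=arm.get_state();show(s); print(need(s,-.070,.05,.033,-12))
E
```

```text
t 6.05 jig [-0.0687  0.0493] z 0.0327 Fjig [-6.62  0.14  4.17] open 0.0002 txdeg -12.07
(array([-0.0013, -0.0007, -0.0003]), array([-0.02,  0.1 , -0.07]))
```

Light contact: 6.6 N at TCP jig x = -0.0687, and the blank doesn't move. I'll retreat and touch the near face of the slide's grip with the same finger face. That ties the blank's end to the slide without needing to know the finger's width.

Emit:
arm_command(deltas=[[[-0.005,0,0,0,-0.1,0,0],[-0.02,0,0,0,-0.1,0,0],[-0.02,0,-0.04,0,-0.1,0,0],[-0.02,0,-0.08,0,-0.1,0,0],[0.0,0.04,-0.08,0,-0.1,0,0],[0.03,0.08,-0.08,0,-0.1,0,0],[0.04,0.1,-0.08,0,-0.1,0,0],[0.04,0.1,-0.07,0,-0.1,0,0],[0.04,0.1,-0.047,0,-0.1,0,0],[0.04,0.1,-0.047,0,-0.1,0,0],[0.04,0.1,-0.047,0,-0.1,0,0]]])

```text
clock: 7.15
eef_pos: [0.5873, -0.1216, 0.0794]
eef_rot: [-3.123, 0.329, 0.008]
wrist_force: [0.6, 0.1, -0.8]
opening: -0.0002
```

```bash
python3 - <<'E'
from h import *
from station import arm
s=arm.get_state();show(s); print(need(s,-.01,-.05,.079,-12))
c=arm.read_camera("scene"); pickle.dump(c,open("scene4.pkl","wb")); crop(c,"pics/scene4.png",230,220,350,380,3.75)
E
```

```text
t 7.15 jig [-0.0295 -0.0501] z 0.0794 Fjig [ 0.56  0.26 -0.79] open -0.0002 txdeg -12.04
(array([ 0.0195, -0.0001,  0.0003]), array([-0.03,  0.29, -0.04]))
```

View pics/scene4.png

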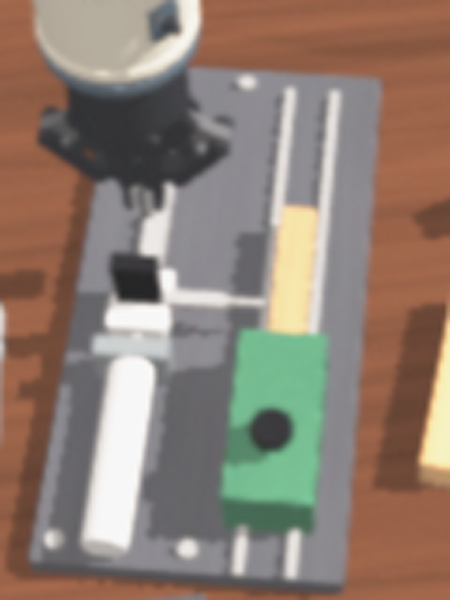

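The blank's end is now at crop (298,207), seated, and the slide is still at rest. The fingers are at (145,200), on line with the grip at (137,280).

Emit:
arm_command(deltas=[[[0.01,0,0,0,0.3,0,0],[0.02,0,0,0,0.3,0,0],[0.024,0,0,0,0.3,0,0],[0.026,0,0,0,0.3,0,0],[0.027,0,0,0,0.3,0,0],[0.027,0,0,0,0.3,0,0]]])

```text
clock: 7.8
eef_pos: [0.6141, -0.1274, 0.0799]
eef_rot: [-3.124, 0.33, -0.002]
wrist_force: [-0.7, 0.1, 0.4]
opening: 0.0002
```

```bash
python3 - <<'E'
from h import *
from station import arm
s=arm.get_state();show(s); print(need(s,-.0,-.05,.079,-12))
E
```

```text
t 7.8 jig [-0.002  -0.0502] z 0.0799 Fjig [-0.74 -0.04  0.37] open 0.0002 txdeg -12.04
(array([ 0.002 , -0.0002,  0.0009]), array([-0.02, -0.08, -0.04]))
```

Emit:
arm_command(deltas=[[[0.001,0,0.001,0,0,0,0],[0.002,0,0.001,0,0,0,0],[0.0025,0,0.001,0,0,0,0],[0.0025,0,0.001,0,0,0,0]]])

```text
clock: 8.2
eef_pos: [0.6166, -0.1279, 0.0789]
eef_rot: [-3.124, 0.329, -0.002]
wrist_force: [-0.3, 0.5, -0.4]
opening: 0.0001
```

```bash
python3 - <<'E'
from h import *
from station import arm
s=arm.get_state();show(s); print(need(s,-.0,-.05,.079,-12))
E
```

```text
t 8.2 jig [ 0.0006 -0.0502] z 0.0789 Fjig [-0.41  0.42 -0.4 ] open 0.0001 txdeg -12.04
(array([-0.0006, -0.0002, -0.0001]), array([-0.02, -0.08, -0.04]))
```

Emit:
arm_command(deltas=[[[0.0007,0,0,0,0,0,0],[0.0014,0,0,0,0,0,0],[0.0014,0,0,0,0,0,0]]])

```text
clock: 8.5
eef_pos: [0.6181, -0.1283, 0.0789]
eef_rot: [-3.124, 0.329, -0.002]
wrist_force: [0.4, -0.8, 0.0]
opening: 0.0003
```

```bash
python3 - <<'E'
from h import *
from station import arm
s=arm.get_state();show(s)
E
```

```text
t 8.5 jig [ 0.0021 -0.0502] z 0.0789 Fjig [ 0.55 -0.65  0.04] open 0.0003 txdeg -12.04
```

Emit:
arm_command(deltas=[[[0.0007,0,0,0,0,0,0],[0.0014,0,0,0,0,0,0],[0.0014,0,0,0,0,0,0]]])

```text
clock: 8.8
eef_pos: [0.6196, -0.1286, 0.0789]
eef_rot: [-3.124, 0.329, -0.003]
wrist_force: [-0.1, -0.1, -0.4]
opening: -0.0002
```

```bash
python3 - <<'E'
from h import *
from station import arm
s=arm.get_state();show(s)
E
```

```text
t 8.8 jig [ 0.0036 -0.0502] z 0.0789 Fjig [-0.07 -0.1  -0.37] open -0.0002 txdeg -12.04
```

Emit:
arm_command(deltas=[[[0.0007,0,0,0,0,0,0],[0.0014,0,0,0,0,0,0],[0.002,0,0,0,0,0,0],[0.002,0,0,0,0,0,0]]])

```text
clock: 9.2
eef_pos: [0.6201, -0.1286, 0.0788]
eef_rot: [-3.124, 0.329, 0.002]
wrist_force: [-9.8, 1.5, 7.5]
opening: 0.0002
```

```bash
python3 - <<'E'
from h import *
from station import arm
s=arm.get_state();show(s)
E
```

```text
t 9.2 jig [ 0.0041 -0.0502] z 0.0788 Fjig [-9.89 -0.59  7.48] open 0.0002 txdeg -12.03
```

Grip contact is at 0.0041 with 9.9 N. So the blank's end is 0.0687 + 0.0041 + 0.007 = 79.8 mm nearer the robot than the pointer at rest. That sets the pull. Next I'll retreat and turn to grip across the 14 mm thickness.

Emit:
arm_command(deltas=[[[-0.01,0,0,0,0,0,0],[-0.02,0,-0.02,0,0,0,0.04],[-0.02,0,-0.06,0,0,0,0.04],[-0.02,0,-0.06,0,0,0,0.04]]])

```text
clock: 9.6
eef_pos: [0.6024, -0.1251, 0.1433]
eef_rot: [3.124, -0.329, 0.008]
wrist_force: [0.7, -0.5, -0.0]
opening: 0.0397
```

```bash
python3 - <<'E'
from h import *
from station import arm
s=arm.get_state();show(s); print(np.round(s["qpos"],3)); print(need(s,.02,-.05,.13,78),need(s,.02,-.05,.13,-102))
E
```

```text
t 9.6 jig [-0.0139 -0.0503] z 0.1433 Fjig [ 0.74 -0.32 -0.03] open 0.0397 txdeg -12.03
[-0.302  0.571  1.474  0.     1.091  1.479]
(array([ 0.0338, -0.0004,  0.0134]), array([  0.25,  -0.24, -90.03])) (array([ 0.0338, -0.0004,  0.0134]), array([-0.24, -0.25, 89.97]))
```

Emit:
arm_command(deltas=[[[0.035,0,0.0,0.25,-0.24,-90,0.034],[0.035,0,0.0,0.25,-0.24,-90,0.034],[0.035,0,0.0,0.25,-0.24,-90,0.034],[0.035,0,0.0,0.25,-0.24,-90,0.034],[0.035,0,0.0,0.25,-0.24,-90,0.034],[0.035,0,0.0,0.25,-0.24,-90,0.034],[0.035,0,0.0,0.25,-0.24,-90,0.034],[0.035,0,0.0,0.25,-0.24,-90,0.034],[0.035,0,0.0,0.25,-0.24,-90,0.034],[0.035,0,0.0,0.25,-0.24,-90,0.034],[0.035,0,0.0,0.25,-0.24,-90,0.034],[0.035,0,0.0,0.25,-0.24,-90,0.034],[0.035,0,0.0,0.25,-0.24,-90,0.034]]])

```text
clock: 10.9
eef_pos: [0.6365, -0.1323, 0.1433]
eef_rot: [2.445, 1.973, 0.0]
wrist_force: [0.0, 0.2, -0.1]
opening: 0.034
```

```bash
python3 - <<'E'
from h import *
from station import arm
s=arm.get_state();show(s); print(need(s,.021,-.05,.060,78))
c=arm.read_camera("scene"); pickle.dump(c,open("scene5.pkl","wb")); crop(c,"pics/scene5.png",230,220,350,380,3.75)
E
```

```text
t 10.9 jig [ 0.021  -0.0503] z 0.1433 Fjig [ 0.    0.24 -0.07] open 0.034 txdeg 77.82
(array([0.0003, 0.    , 0.0833]), array([ 0.  ,  0.  , -0.18]))
```

View pics/scene5.png

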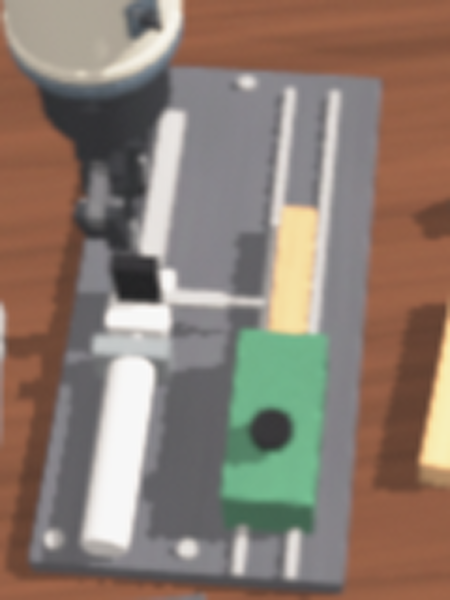

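The fingers straddle the line above the grip: fingers at crop (125,230), grip at (137,280). The slide is at rest and the blank hasn't changed. I'll descend, then check before closing.

Emit:
arm_command(deltas=[[[0,0,0.02,0,0,0,0.034],[0,0,0.04,0,0,0,0.034],[0,0,0.055,0,0,0,0.034],[0,0,0.07,0,0,0,0.034],[0,0,0.08,0,0,0,0.034],[0,0,0.083,0,0,0,0.034],[0,0,0.083,0,0,0,0.034]]])

```text
clock: 11.65
eef_pos: [0.6366, -0.1323, 0.0602]
eef_rot: [-2.444, -1.973, 0.0]
wrist_force: [-0.0, -0.0, 0.1]
opening: 0.0338
```

```bash
python3 - <<'E'
from h import *
from station import arm
s=arm.get_state();show(s); print(need(s,.021,-.05,.060,78))
c=arm.read_camera("scene"); pickle.dump(c,open("scene6.pkl","wb")); crop(c,"pics/scene6.png",230,220,350,380,3.75)
E
```

```text
t 11.65 jig [ 0.021  -0.0504] z 0.0602 Fjig [-0.02 -0.02  0.08] open 0.0338 txdeg 77.82
(array([0.0004, 0.    , 0.0002]), array([-0.02, -0.  , -0.18]))
```

View pics/scene6.png

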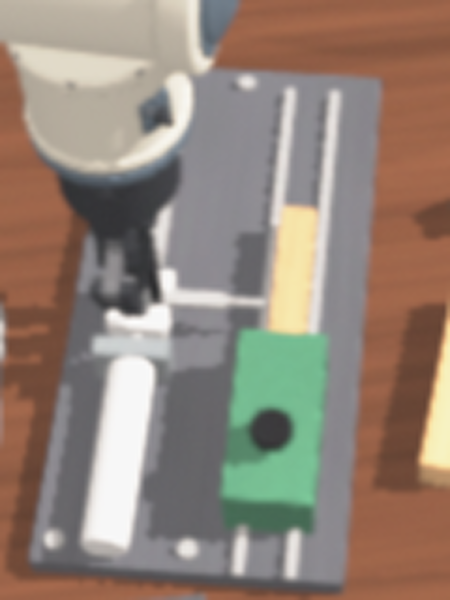

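No contact force, and the grip is between the fingers. Now I'll close.

Emit:
arm_command(deltas=[[[0,0,0,0,0,0,0.008],[0,0,0,0,0,0,0.0],[0,0,0,0,0,0,0.0],[0,0,0,0,0,0,0.0],[0,0,0,0,0,0,0.0]]])

```text
clock: 12.2
eef_pos: [0.6375, -0.1326, 0.0616]
eef_rot: [2.443, 1.972, 0.002]
wrist_force: [1.3, -0.1, 6.5]
opening: 0.0132
```

```bash
python3 - <<'E'
from h import *
from station import arm
s=arm.get_state();show(s); print(need(s,.021-.0798,-.05,.060,78)); print(need(s,.021,-.05,.06,78))
E
```

```text
t 12.2 jig [ 0.022  -0.0504] z 0.0616 Fjig [1.29 0.2  6.51] open 0.0132 txdeg 77.82
(array([ 0.0002, -0.0808,  0.0014]), array([ 0.13,  0.01, -0.18]))
(array([ 0.0004, -0.001 ,  0.0016]), array([ 0.13,  0.01, -0.18]))
```

The grip is held at opening 13.2 mm. The jaw centre is at jig x 0.022, which implies a finger half-width of 11 mm and agrees with the touch measurements. Now I'll pull about 79.8 mm.

Emit:
arm_command(deltas=[[[0,-0.008,0,0,0,0,0],[0,-0.018,0,0,0,0,0],[0,-0.028,0,0,0,0,0],[0,-0.038,0,0,0,0,0],[0,-0.048,0,0,0,0,0],[0,-0.058,0,0,0,0,0],[0,-0.068,0,0,0,0,0],[0,-0.076,0,0,0,0,0],[0,-0.0798,0,0,0,0,0],[0,-0.0798,0,0,0,0,0],[0,-0.0798,0,0,0,0,0]]])

```text
clock: 13.3
eef_pos: [0.5614, -0.1163, 0.0617]
eef_rot: [2.441, 1.97, 0.006]
wrist_force: [12.0, -0.8, -11.8]
opening: 0.0129
```

```bash
python3 - <<'E'
from h import *
from station import arm
s=arm.get_state();show(s); print(need(s,.022-.0798,-.05,.060,78))
for n in("scene","top"):
    c=arm.read_camera(n); pickle.dump(c,open(n+"7.pkl","wb"))
    crop(c,f"pics/{n}7.png",*((230,220,350,380,3.75) if n=="scene" else (290,130,410,290,3.75)))
E
```

```text
t 13.3 jig [-0.0559 -0.0503] z 0.0617 Fjig [ 11.94   1.69 -11.83] open 0.0129 txdeg 77.81
(array([ 0.0003, -0.0019,  0.0016]), array([ 0.35,  0.02, -0.19]))
```

View pics/scene7.png

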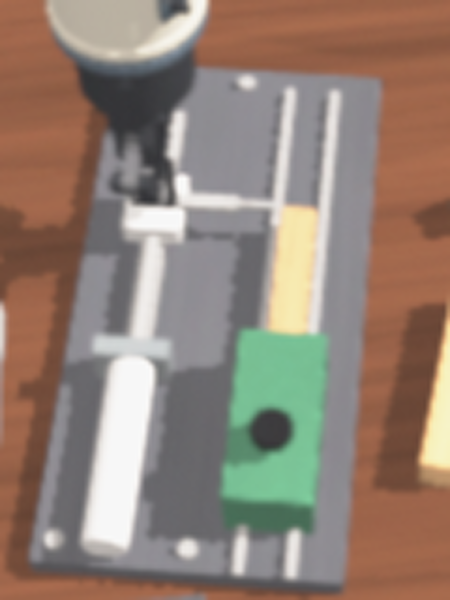

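View pics/top7.png

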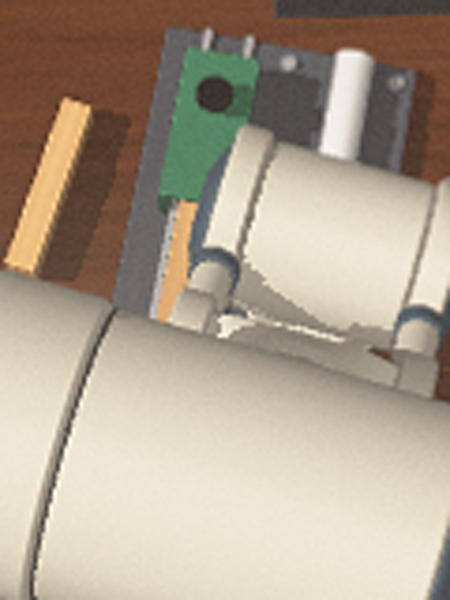

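Scene crop: the pointer tip is at about (278,206) and the blank's end edge at about y=207, so they are nearly level. The TCP is still 1.9 mm short. I'll measure the difference by sampling the picture along lines parallel to the jig's x.

```bash
cat > prof.py <<'E'
from h import *
def prof(c,y,z,xs):
    X=np.array([np.r_[j2w(x,y),z] for x in xs]); uv=proj(c,X).astype(np.float32)
    return cv2.remap(c["image"],uv[:,0].reshape(1,-1),uv[:,1].reshape(1,-1),cv2.INTER_LINEAR)[0].astype(float)
def run(f):
    c=pickle.load(open(f,"rb")); xs=np.arange(-.085,-.03,.0005)
    for y in(.008,.014,.020,.026,.030):
        g=prof(c,y,.052,xs).mean(1); b=np.median(g); w=np.clip(g-b-15,0,None); k=abs(xs-xs[np.argmax(w)])<.008
        print("ptr y",y,"x",round(float((w*k*xs).sum()/(w*k).sum()),5),"peak",w.max())
    for y in(.042,.046,.05,.054,.058):
        p=prof(c,y,.048,xs); s=p[:,2]-p[:,0]; hi=np.median(s[-20:]);lo=np.median(s[:20]); i=np.where(s>(hi+lo)/2)[0][0]
        print("blank y",y,"edge x",round(float(np.interp((hi+lo)/2,s[i-1:i+1],xs[i-1:i+1])),5))
E
python3 -c "
from prof import *
run('scene7.pkl')"
```

```text
ptr y 0.008 x -0.05591 peak 54.0
ptr y 0.014 x -0.05595 peak 43.33333333333334
ptr y 0.02 x -0.0559 peak 52.0
ptr y 0.026 x -0.05584 peak 69.0
ptr y 0.03 x -0.05559 peak 42.0
blank y 0.042 edge x -0.05887
blank y 0.046 edge x -0.05918
blank y 0.05 edge x -0.05918
blank y 0.054 edge x -0.05914
blank y 0.058 edge x -0.05881
```

Emit:
arm_command(deltas=[[[0,-0.002,0,0.3,0,0,0],[0,-0.004,0,0.35,0,0,0],[0,-0.004,0,0.35,0,0,0],[0,-0.004,0,0.35,0,0,0]]])

```text
clock: 13.8
eef_pos: [0.5594, -0.1159, 0.0616]
eef_rot: [2.442, 1.971, 0.003]
wrist_force: [12.7, -1.4, -14.9]
opening: 0.0133
```

```bash
python3 - <<'E'
from prof import *
from station import arm
s=arm.get_state();show(s); print(need(s,-.058,-.0503,.0615,78))
c=arm.read_camera("scene"); pickle.dump(c,open("scene8.pkl","wb")); crop(c,"pics/scene8.png",255,250,325,310,8)
run("scene8.pkl")
# rest-pointer bias check
c=pickle.load(open("scene5.pkl","rb")); xs=np.arange(.0,.04,.0005)
for y in(.008,.02,.026,.03):
    g=prof(c,y,.052,xs).mean(1); w=np.clip(g-np.median(g)-15,0,None); k=abs(xs-xs[np.argmax(w)])<.008; print("rest",y,(w*k*xs).sum()/(w*k).sum())
E
```

```text
t 13.8 jig [-0.0579 -0.0503] z 0.0616 Fjig [ 12.67   1.27 -14.89] open 0.0133 txdeg 77.81
(array([-0.    , -0.0001,  0.0001]), array([ 0.2 ,  0.02, -0.19]))
ptr y 0.008 x -0.05767 peak 62.33333333333334
ptr y 0.014 x -0.05783 peak 54.0
ptr y 0.02 x -0.05791 peak 50.33333333333334
ptr y 0.026 x -0.05768 peak 60.0
ptr y 0.03 x -0.05758 peak 37.66666666666666
blank y 0.042 edge x -0.05879
blank y 0.046 edge x -0.05918
blank y 0.05 edge x -0.05919
blank y 0.054 edge x -0.05914
blank y 0.058 edge x -0.05881
rest 0.008 0.022399213724088637
rest 0.02 0.022729490022172946
rest 0.026 0.022681316899124233
rest 0.03 0.02258265840876608
```

View pics/scene8.png

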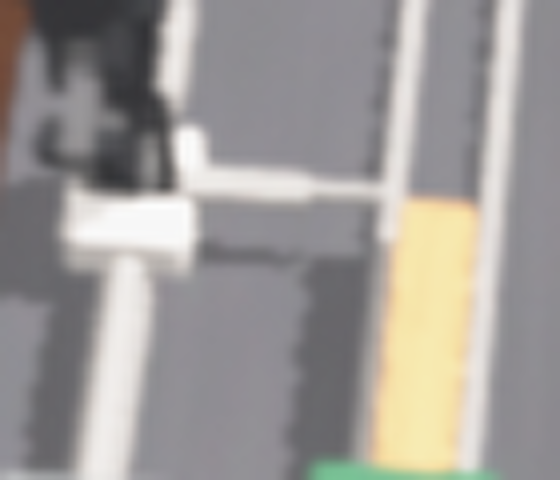

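The TCP is at -0.0579 and the pointer, by vision, at -0.0577. The blank's end is at -0.0578 by touch but -0.0591 by vision. I'll check how much the colour-edge method is biased, using the blank's known 24 mm width, and confirm the blank hasn't moved.

```bash
python3 - <<'E'
from prof import *
c=pickle.load(open("scene8.pkl","rb"))
ys=np.arange(.025,.075,.0005)
for x in(-.045,-.03,-.02,-.01):
    X=np.array([np.r_[j2w(x,y),.048] for y in ys]);uv=proj(c,X).astype(np.float32)
    p=cv2.remap(c["image"],uv[:,:1].T.copy(),uv[:,1:].T.copy(),cv2.INTER_LINEAR)[0].astype(float); s=p[:,2]-p[:,0]; h=(s.max()+np.median(s[:10]))/2; i=np.where(s>h)[0]; print("width at",x,ys[i[0]],ys[i[-1]])
xs=np.arange(-.07,-.045,.001); p=prof(c,.05,.048,xs); print(np.c_[np.round(xs*1000),p[:,2]-p[:,0],p.mean(1).round()].astype(int).tolist())
for f in("scene3","scene4","scene5","scene8"):
    d=pickle.load(open(f+".pkl","rb")); xs=np.arange(-.085,-.03,.0005); r=[]
    for y in (.046,.05,.054):
        q=prof(d,y,.048,xs); s=q[:,2]-q[:,0]; h=(np.median(s[-20:])+np.median(s[:20]))/2; i=np.where(s>h)[0][0]; r.append(float(np.interp(h,s[i-1:i+1],xs[i-1:i+1])))
    print(f,np.round(r,5))
# near plate edge, guide near ends in same picture
xs=np.arange(-.225,-.17,.0005)
for y in(0,-.02,.08):
    q=prof(c,y,.018,xs); s=q[:,2]-q[:,0]; h=(np.median(s[-20:])+np.median(s[:20]))/2; i=np.where(s<h)[0][0]; print("plate edge",y,xs[i])
E
```

```text
width at -0.045 0.03700000000000001 0.06350000000000003
width at -0.03 0.03550000000000001 0.06300000000000003
width at -0.02 0.03550000000000001 0.06300000000000003
width at -0.01 0.03550000000000001 0.06350000000000003
[[-70, -3, 147], [-69, -3, 147], [-68, -3, 147], [-67, -3, 146], [-66, -3, 146], [-65, -2, 147], [-64, -2, 147], [-63, -1, 147], [-62, 6, 152], [-61, 14, 157], [-60, 23, 162], [-59, 38, 172], [-58, 53, 183], [-57, 69, 194], [-56, 75, 201], [-55, 76, 206], [-54, 77, 210], [-53, 77, 213], [-52, 77, 214], [-51, 76, 215], [-50, 75, 216], [-49, 75, 216], [-48, 75, 217], [-47, 74, 217], [-46, 74, 217], [-45, 74, 217]]
scene3 [-0.05837 -0.05894 -0.05939]
scene4 [-0.05897 -0.05912 -0.059  ]
scene5 [-0.05878 -0.05883 -0.05877]
scene8 [-0.05918 -0.05919 -0.05914]
plate edge 0 -0.19799999999999998
plate edge -0.02 -0.19799999999999998
plate edge 0.08 -0.19599999999999998
```

The colour edge overstates the blank's width by about 1–1.5 mm per side, so the visual end comes to about -0.058, agreeing with touch. The blank's edge hasn't moved since seating. One last check on stillness, then I'll hand in while holding.

```bash
python3 - <<'E'
from h import *
from station import arm
s=arm.get_state();show(s);print(np.round(s["qvel"],4))
c=arm.read_camera("scene");cv2.imwrite("pics/scene9.png",c["image"])
s=arm.get_state();show(s)
if abs(w2j(s["eef_pos"])[0]+.058)<.0008 and s["opening"]>.012 and abs(s["qvel"]).max()<.02: print(arm.finish_job())
else: print("not finished")
E
```

```text
t 13.85 jig [-0.0579 -0.0503] z 0.0617 Fjig [ 11.38   1.59 -13.75] open 0.0129 txdeg 77.81
[ 0.0014  0.0006  0.0024  0.0007 -0.0008  0.0002]
t 13.9 jig [-0.0579 -0.0503] z 0.0617 Fjig [ 12.22   1.43 -15.74] open 0.0129 txdeg 77.81
the job is handed in; nothing more can be done
None
```

View pics/scene9.png

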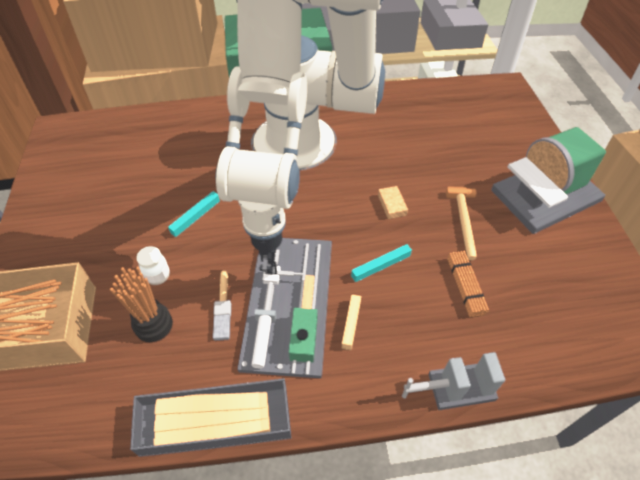

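I handed the job in at 13.9 s, with the blank seated and the fingers still holding the slide at the mark. The last picture shows the pointer at about (303,273), level with the blank's end at about (308,276), and everything else on the bench where it was.

- **Seating:** I pushed the blank about 40 mm into the hood to a rigid stop. A light second touch (6.6 N) found it seated. The first contact with the stop was harder than I intended, at a measured 54 N along the lane plus 44 N vertically. That is above 40 N, but it came through the fingertips rather than the gripper's body.
- **Slide:** I touched the slide's grip lightly at rest, with about 10 N against its rest stop, to get the distance to the blank's end. I then gripped it across its 14 mm thickness and pulled it about 79.9 mm; the touch measurements called for 79.8 mm.
- **Alignment:** By touch, the pointer is within about 0.2 mm of the blank's end. The camera's raw edge reading disagreed, putting the blank's end 1.3–1.4 mm nearer the robot. The same method read the blank's 24 mm width 2.5–4 mm too wide, though part of that may be its side faces. I took the camera difference as bias and kept the touch result.
- **Hold:** The arm was still at hand-in, with about 12 N of spring load on the fingers and the blank's end unmoved since seating.

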